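Clamp a T-joint coupon in the cam jig

ROBOT

A 6-joint arm with a two-finger parallel gripper is mounted at the origin on the work surface. World frame = base frame: x ahead of the robot, y to its left, z up, the work surface at z = 0. Lengths are in m, angles in rad, forces in N, time in s.
With the tool pointing down it reaches from about 0.275 to 0.975 m from the base axis. Payload 8.4 kg.
Tool frame: the origin (TCP) lies between the finger pads; the fingertips stand 14 mm ahead of it and the grasp point (between the pads) lies 5 mm behind it (bot.tips_ahead is the z of the fingertips in the tool frame, in m); z points along the fingers, y is the line along which they close (so a half turn about z gives the same grasp; the last joint's range is limited). The gripper opens to 92 mm and grips with 3 to 60 N. Pads are 20 mm wide; open, the fingers measure 128 mm over their backs; the gripper's body (75 mm by 189 mm) begins 69 mm behind the grasp point.
Start: joints at [-1.219, 0.353, 1.633, -0, 1.155, -0.002], TCP at [0.217, -0.586, 0.229] pointing down, gripper open.
Joint ranges: [-2.63, 2.63], [-0.92, 2.1], [0.06, 2.66], [-1.3, 4.44], [0, 2.69], [-3.02, 3.02]. Speed limits (rad/s): [2.22, 2.22, 2.79, 3.14, 3.14, 3.14].

INTERFACE

Orientations are given as a unit quaternion [x, y, z, w].
In Python, from cell import bot, optics gives the robot as it stands.
- The arm moves only by the tool servo_tool, never from a script. Its argument "rows" is a list of rows, each a list of 3 entries, a list of its own where there are three numbers: the turn, a rotation vector about the tool's x, y, z in degrees, then the shift along the tool's x, y, z in m, then the opening, from 0 (shut) to 1 (fully open). A call has 1 to 20 rows; each row shifts and turns the commanded pose from where the row before left it, along the tool's axes as they then stand; what a row does not reach is not made up. A row lasts 1/8 s, in which the tool goes at most 62.5 mm and 10.7 degrees, less where a joint would pass 70% of its speed; a pose out of reach is approached as far as the arm can. A call with a gripper value outside its range is refused whole. The fingers move at their own pace and stop on an object; "grip_force" is the grip in N (left out, the last holds). Time passes only in rows, so rows that do not move let the fingers close. It gives the time, the measured TCP pose, the force, the opening and the grip force at its end, in the units of the state.
- bot.get_state(): the state, without advancing time (a new reading comes with each control period).
- optics.snapshot(name): name is "scene" or "top" or "wrist"; returns a dict with "image" (384x512x3 uint8, red, green, blue), "fovy" (degrees; the focal length in pixels is half the picture's height over the tangent of half this angle, whatever the lens; pixels are square), "cx", "cy" (the principal point, pixels), "k1" (the pictures are not rectified: a ray, as slopes to the right and down, at radius r is drawn at 1 + k1 r^2 times it, then the intrinsics apply), "R" (3x3) and "t" (3): a world point X has camera coordinates R X + t; the wrist camera has in their place "hand_eye" (4x4, takes a point from camera to tool coordinates, whose origin is the TCP and whose axes are the flange's). Camera axes: x right, y down, z forward; pixel columns grow to the right and rows downward; lengths in m; the calibration is good to about 2 mm. A picture is of the moment at which its call begins: read the wrist's pose just before it. There is no depth.
- bot.hand_in(): hands the job in; it is judged then, once.
The state is a dict: "time_s": time; "joints": joint angles; "joint_velocities": joint speeds; "joint_torque": joint torques, N m; "position": TCP position; "orientation": TCP orientation; "contact_force": force on the tool from outside, world axes, zero at the start; "moment": the same for the moment, N m; "width": opening from 0.0 (shut) to 1.0 (fully open); "grasp_force": force on a finger pad.
Only numpy, scipy, OpenCV 4.12 (cv2) and the standard library are available. Lean on these libraries where they do the work, as an engineer would, in place of code of your own. Each camera call takes 0.05 s, during which the arm holds its last target. There are 200 camera calls.

TASK

Load the tacked T-joint coupon into the blue cam jig: flat on the rest bed with its base plate between jaw and fence, slid gently up against the brass end stop, without ramming it. Then turn the crank anticlockwise (seen from above) until the follower rests in the cam's high dwell, so that with the crank let go the coupon stays firmly clamped, flush on the fence and against the stop. Leave the other things on the table where they are.

Things in the scene. Friction and masses are not known exactly. Their poses are not given: they have to be found in the camera images.
- coupon: The workpiece: a bare steel tacked T-joint, base plate 90 long (its x) x 50 wide (its y) x 8 mm thick, with an upright web 90 long, 8 mm thick, along x on the middle of the base, its top 46 mm above the underside. About 0.5 kg. Origin: centre of the underside, z up. Either way round fits. Pinch the web from above, near its middle.
- jig: Blue jig bolted to the table, 140 (x) x 320 (y) x 15 mm base. Origin: centre of its underside. Nest: rest bed with top 25 mm above the table, centred at jig y +100 mm; coupon lies with its long side along jig x. At jig y -100 the upright camshaft; between them the roller follower, its slide and a spring-backed jaw that moves along +y, face at y +65 when open, and presses the coupon on the fence.
- fence: Dark steel bar along jig x, 90 x 18 x 27 mm, at the jig's +y end; its face, looking to jig -y, takes the edge of the coupon's base. Origin: middle of that face's lower edge, 10 mm below the bed (jig x 0, y +125 mm, z 15 mm); axes as the jig's. With the coupon on it, the open jaw leaves 10 mm free.
- end_stop: Brass block 14 (x) x 26 (y) x 30 mm high, fixed at the +x end of the nest; its face, looking to jig -x, takes the end of the coupon's base. Origin: middle of that face's lower edge, 10 mm below the bed (jig x +45, y +100, z 15 mm); axes as the jig's.
- crank: Dark steel crank arm with a split hub, clamped on the plain camshaft at whatever angle it was last set, so its direction does not tell the cam's angle (it may be 45 degrees off). Origin: on the shaft axis (upright), 43 mm above the table; x points along the arm to the handle. Arm top 56 mm above the table. From the start it has 2 to 3.7 rad to go, anticlockwise from above.
- knob_grip (a point): Middle of the red handle at the crank's end: upright, 24 mm thick, 42 mm tall (57.5 to 99.5 mm above the table), 75 mm from the shaft axis, spins freely. Cranking is light at first, rises to 10 to 14 N at the handle as the jaw springs load, then falls to almost none: the high dwell, 0.4 rad long, yellow on the cam. Past it the cam drops and lets go; short of it, it springs back. Seat it in mid dwell.
- lap_coupon: Bystander: a welded lap joint, two flat steel plates 100 x 40 x 8 mm overlapped, no upright web; 100 x 64 x 16 mm overall. Origin: centre of the underside.
- hammer: Bystander: chipping hammer with a wooden handle, lying beyond the jig.
- wire_brush: Bystander: wire brush lying beyond the jig.
- paste_jar: Bystander: white jar with a blue cap, 70 mm wide and 70 mm high.
- magnet_square: Bystander: red magnetic welding square, about 95 mm, lying flat, 22 mm high.
- tip_tray: Bystander: blue tray 120 x 90 x 35 mm with copper contact tips and brass nozzles.
- earth_clamp: Bystander: brass earth clamp 150 mm long, lying on the table.
Mind the look-alikes: they are no part of the job. Several things look just like the coupon: the one meant starts farthest to the robot's right.

How it is judged:
On the way, in this order (a step that is already met when the one before it is completed fails the run):
1. the coupon lies flat on the rest bed between jaw and fence, its end within 2.5 mm of the end stop, not yet clamped (x of coupon in the frame of end_stop above -0.0475 m and height (world z) of coupon between 0.022 and 0.028 m and angle between coupon's own z axis and vertical below 0.05 rad and angle between the x axis of coupon and the x axis of jig, either way round below 0.15 rad and y of coupon in the frame of fence between -0.037 and -0.022 m and contact force between coupon and fence below 20 N), for 0.2 s.
2. the crank has brought the jaw to full clamping force: the coupon is pressed on the fence with more than 48 N (contact force between coupon and fence above 48 N), for 0.2 s.
At the end, for the whole second after the job is handed in: The coupon lies flat on the bed, square within 0.03 rad, its base flush on the fence within 2 mm and its end within 2.5 mm of the end stop, pressed on the fence with more than 48 N (the high dwell gives about 55 N), the crank let go and standing still (contact force between coupon and fence above 48 N and x of coupon in the frame of end_stop above -0.0475 m and height (world z) of coupon between 0.022 and 0.028 m and angle between coupon's own z axis and vertical below 0.05 rad and angle between the x axis of coupon and the x axis of jig, either way round below 0.03 rad and y of coupon in the frame of fence above -0.027 m and angular speed of crank below 0.1 rad/s and linear speed of coupon below 0.01 m/s); the robot touches nothing.
It fails at once if the coupon is rammed against the end stop with more than 30 N (contact force between coupon and end_stop above 30 N).
It fails at once if one of the bystanders (lap joint, hammer, brush, jar, magnetic square, tray, earth clamp) is moved by more than 30 mm (distance of any of lap_coupon, hammer, wire_brush, paste_jar, magnet_square, tip_tray, earth_clamp from where it was at the start of the episode above 0.03 m).
It also fails if it takes over 72 s, if anything falls off the work surface, if the arm or the gripper's body presses on something with over 40 N, if the wrist force passes 120 N, or if a joint passes its speed limit or range.

## Working session

There is one attempt and no reset: what is moved stays moved. The work goes in short steps, Python scripts to look and compute and a tool call to move; the robot and the scene stay as the last step left them, time stands still between calls to the robot, and variables do not carry over. Pictures are saved under pics/ and viewed, at most 10 in all, crops included, and the job is handed in when it is done.

Besides the shell and the picture viewer there is one more tool, called after "Call:" as name(argument=value, ...) on one line, values as JSON. servo_tool: Moves the arm, as the interface text tells. Its arguments: {"type":"object","properties":{"rows":{"type":"array","items":{"type":"array"}},"grip_force":{"type":"number"}},"required":["rows"]}

```bash
mkdir -p pics; ls
cat > h.py <<'E'
import numpy as np, cv2
from cell import bot, optics
from scipy.spatial.transform import Rotation as Ro
def snap(name,fn=None):
    s=bot.get_state(); d=optics.snapshot(name)
    if name=="wrist":
        H=np.array(d["hand_eye"]); T=np.eye(4); T[:3,:3]=Ro.from_quat(s["orientation"]).as_matrix(); T[:3,3]=s["position"]
        C=np.linalg.inv(T@H); d["R"],d["t"]=C[:3,:3],C[:3,3]
    d["R"]=np.array(d["R"]);d["t"]=np.array(d["t"])
    if fn: cv2.imwrite("pics/"+fn,d["image"][:,:,::-1])
    return d
def K(d):
    f=d["image"].shape[0]/2/np.tan(np.radians(d["fovy"])/2)
    return np.array([[f,0,d["cx"]],[0,f,d["cy"]],[0,0,1.]]),np.array([d["k1"],0,0,0,0.])
def proj(d,X):
    k,c=K(d); return cv2.projectPoints(np.atleast_2d(np.float64(X)),cv2.Rodrigues(d["R"])[0],d["t"],k,c)[0][:,0]
def unproj(d,uv,z):
    k,c=K(d); p=cv2.undistortPoints(np.float64(uv).reshape(-1,1,2),k,c)[:,0]
    r=np.c_[p,np.ones(len(p))]@d["R"]; o=-d["R"].T@d["t"]
    return o+r*((z-o[2])/r[:,2])[:,None]
E
python3 - <<'E'
from h import *
import pickle
ds={n:snap(n,n+"0.png") for n in("scene","top","wrist")}
pickle.dump(ds,open("d0.pkl","wb"))
a=[cv2.resize(ds[n]["image"][:,:,::-1],None,fx=1.5,fy=1.5) for n in("top","scene")]
cv2.imwrite("pics/top0b.png",a[0]);cv2.imwrite("pics/scene0b.png",a[1])
print(bot.get_state())
for n in ds: print(n,ds[n]["fovy"],-ds[n]["R"].T@ds[n]["t"],ds[n]["R"].round(2).tolist())
E
```

```text
pics
{'time_s': 0.15, 'joints': array([-1.21941606e+00,  3.53497473e-01,  1.63392640e+00,  1.81371189e-05,
        1.15515755e+00, -2.37705619e-03]), 'joint_velocities': array([ 7.96150842e-05, -1.34685516e-03, -1.07815432e-03,  3.13226579e-03,
       -3.16043041e-04, -1.05997254e-03]), 'joint_torque': array([ 4.23212714e-04, -5.94209361e+01, -3.34465742e+01,  6.97669247e-02,
        2.04386807e-02, -1.00405507e-04]), 'position': array([ 0.21642051, -0.58598096,  0.22804667]), 'orientation': array([ 9.84398236e-01,  1.75954166e-01, -7.76644963e-05, -4.88313335e-04]), 'contact_force': array([-0.27692031,  0.17536539, -0.13097175]), 'moment': array([-0.01301109,  0.04536256,  0.02972201]), 'grasp_force': 0.0, 'width': 1.002164233437539}
scene 52.419671007707656 [1.53942796 0.11211972 1.06413946] [[-0.07, 1.0, 0.01], [0.69, 0.05, -0.72], [-0.72, -0.04, -0.69]]
top 54.326550634081414 [0.43588012 0.06003543 1.16957041] [[-0.02, -1.0, 0.02], [-1.0, 0.02, -0.07], [0.07, -0.02, -1.0]]
wrist 70.93599386625057 [ 0.29575749 -0.55675977  0.38474199] [[0.35, -0.94, -0.0], [-0.9, -0.33, 0.3], [-0.28, -0.1, -0.95]]
```

View pics/top0b.png

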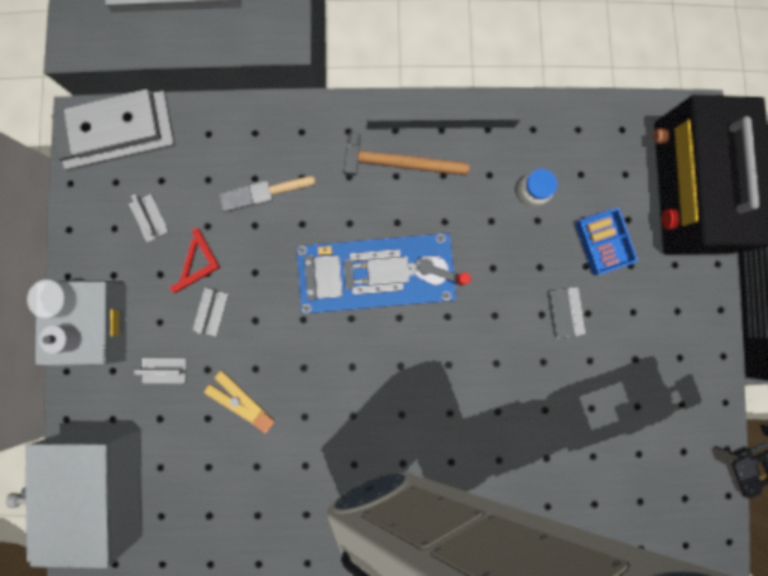

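View pics/scene0b.png

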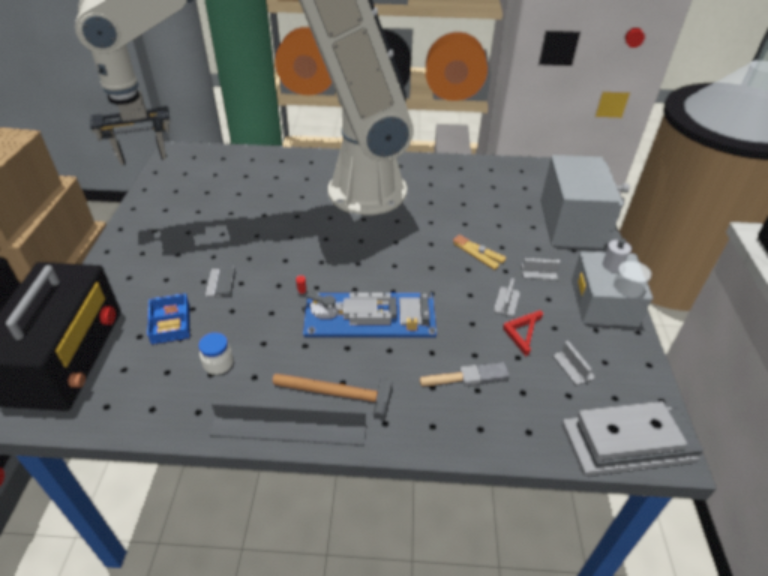

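The top view (1.5x) shows four candidates: (148,217), (210,312) and (163,370) on the left, and (567,312) on the right. The right one could be the coupon or the lap joint, so I'll crop all four close up.

Run:
```python
from h import *
import pickle
ds=pickle.load(open("d0.pkl","rb"))
t=ds["top"]["image"][:,:,::-1]; s=ds["scene"]["image"][:,:,::-1]
f=lambda im,x,y:cv2.resize(im[y:y+50,x:x+50],(260,260),interpolation=cv2.INTER_CUBIC)
r1=np.hstack([f(t,353,183),f(t,75,120),f(t,115,183)])
r2=np.hstack([f(s,122,163),f(s,357,217),f(s,313,168)])
cv2.imwrite("pics/c.png",np.vstack([r1,r2]))
j=cv2.resize(t[150:215,190:320],None,fx=6,fy=6,interpolation=cv2.INTER_CUBIC)
cv2.imwrite("pics/jig.png",j)
```

```text
(no output)
```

View pics/c.png

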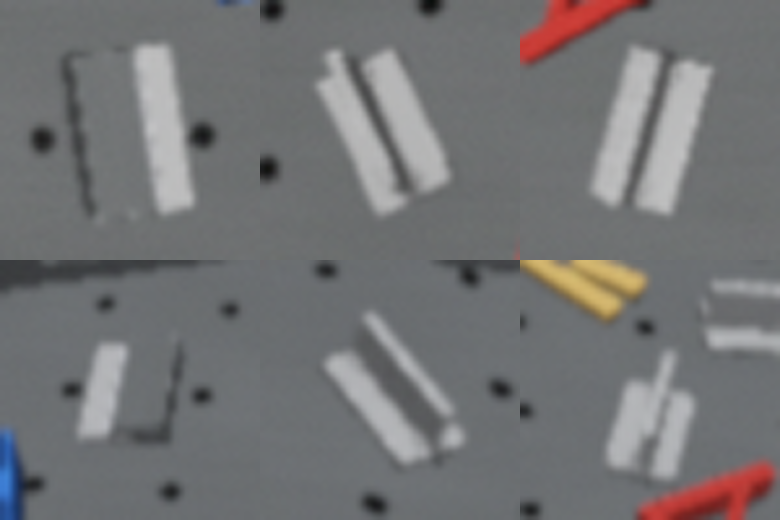

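View pics/jig.png

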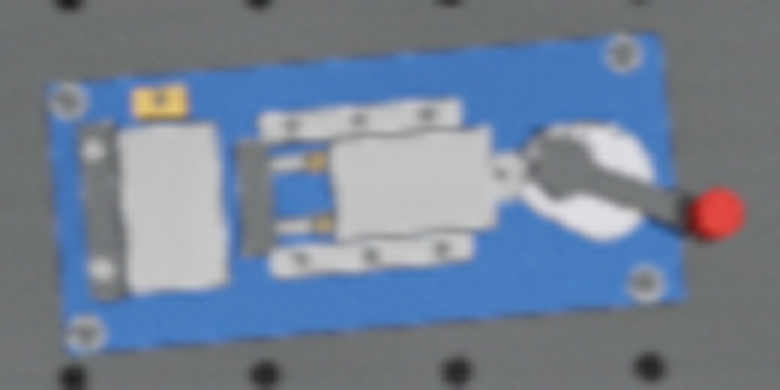

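The right-hand object is the flat lap joint (two plates, no web), so it isn't the coupon. The three T-joints are at top pixels (148,217), (210,312) and (163,370). The farthest to the robot's right is (210,312), and its web stands up in the scene crop. The jig's nest is at its left (+y) end, and the crank handle points to about -y. Next I'll measure them all.

Run:
```python
from h import *
import pickle
ds=pickle.load(open("d0.pkl","rb")); d=ds["top"]; im=d["image"].astype(int)
r,g,b=im[...,0],im[...,1],im[...,2]
m=((b>r+60)); m[:, :195]=0; m[:,310:]=0; m[:150]=0; m[215:]=0
ys,xs=np.nonzero(m); P=unproj(d,np.c_[xs,ys],0.015)[:,:2]
rect=cv2.minAreaRect((P*1000).astype(np.float32)); print("jig",rect)
print("hull pts",len(P))
m=(r>g+80)&(b<g+40); m[:,:295]=0;m[:,320:]=0;m[:170]=0;m[:200].any(); m[200:]=0
ys,xs=np.nonzero(m); print("knob",unproj(d,[[xs.mean(),ys.mean()]],0.09),len(xs))
# coupons
gm=((im.min(2)>140)&(im.max(2)-im.min(2)<25)).astype(np.uint8)
for c in((140,208),(99,145),(109,247),(378,208)):
    w=gm[c[1]-20:c[1]+20,c[0]-22:c[0]+22]; ys,xs=np.nonzero(w)
    P=unproj(d,np.c_[xs+c[0]-22,ys+c[1]-20],0.008)[:,:2]*1000
    print(c,cv2.minAreaRect(P.astype(np.float32)))
```

```text
jig ((542.6931762695312, 47.58619689941406), (139.53570556640625, 320.6954345703125), 3.8470265865325928)
hull pts 2276
knob [[ 0.521695   -0.12186549  0.09      ]] 54
(140, 208) ((467.36358642578125, 393.2627258300781), (52.656944274902344, 94.39210510253906), 73.76463317871094)
(99, 145) ((676.038818359375, 527.76611328125), (105.20629119873047, 52.24010467529297), 26.982431411743164)
(109, 247) ((349.3323974609375, 499.2332458496094), (107.00910949707031, 49.35881423950195), 89.192626953125)
(378, 208) ((453.9987487792969, -371.7364501953125), (99.67308044433594, 25.08844757080078), 7.091257095336914)
```

Measured: jig at (0.543, 0.048) with yaw +3.85°, knob at (0.522, -0.122), coupon at (0.467, 0.393) with its x axis at -16.2°. I'll plan an arc to a point above the coupon.

```bash
cat >> h.py <<'E'
def yaw(s):
    x=Ro.from_quat(s["orientation"]).as_matrix()[:,0]; return np.degrees(np.arctan2(x[1],x[0]))
def plan(xyz,psi,n,cur=None):
    "n equal rows: turn about tool z (deg), shift (m), from the measured or given pose (x,y,z,psi)"
    if cur is None: s=bot.get_state(); cur=(*s["position"],yaw(s))
    dpsi=((psi-cur[3]+180)%360-180); a=-dpsi/n; e=np.radians(cur[3])
    dx,dy,dz=np.subtract(xyz,cur[:3])
    D=complex(dx*np.cos(e)+dy*np.sin(e),dx*np.sin(e)-dy*np.cos(e))
    q=np.exp(1j*np.radians(a)); p=D/n if abs(a)<1e-9 else D*(1-q)/(1-q**n)
    print(n,"rows turn z %.2f shift %.4f %.4f %.4f"%(a,p.real,p.imag,-dz/n),"from",np.round(cur,4))
E
python3 -c "
from h import *
plan((.467,.393,.2),163.76,24)"
```

```text
24 rows turn z -5.98 shift 0.0540 0.0128 0.0012 from [ 0.2164 -0.586   0.228  20.2684]
```

Call:
servo_tool(rows=[[[0,0,-6],[0.054,0.0128,0.001],1],[[0,0,-6],[0.054,0.0128,0.001],1],[[0,0,-6],[0.054,0.0128,0.001],1],[[0,0,-6],[0.054,0.0128,0.001],1],[[0,0,-6],[0.054,0.0128,0.001],1],[[0,0,-6],[0.054,0.0128,0.001],1],[[0,0,-6],[0.054,0.0128,0.001],1],[[0,0,-6],[0.054,0.0128,0.001],1],[[0,0,-6],[0.054,0.0128,0.001],1],[[0,0,-6],[0.054,0.0128,0.001],1],[[0,0,-6],[0.054,0.0128,0.001],1],[[0,0,-6],[0.054,0.0128,0.001],1]])

```text
time_s: 1.65
position: [0.695, -0.1845, 0.216]
orientation: [0.692, 0.722, -0.0, -0.0]
contact_force: [0.6, -0.2, 0.8]
width: 0.997
grasp_force: 0.0
```

Call:
servo_tool(rows=[[[0,0,-6],[0.054,0.0128,0.001],1],[[0,0,-6],[0.054,0.0128,0.001],1],[[0,0,-6],[0.054,0.0128,0.001],1],[[0,0,-6],[0.054,0.0128,0.001],1],[[0,0,-6],[0.054,0.0128,0.001],1],[[0,0,-6],[0.054,0.0128,0.001],1],[[0,0,-6],[0.054,0.0128,0.001],1],[[0,0,-6],[0.054,0.0128,0.001],1],[[0,0,-6],[0.054,0.0128,0.001],1],[[0,0,-6],[0.054,0.0128,0.001],1],[[0,0,-6],[0.054,0.0128,0.001],1],[[0,0,-6],[0.054,0.0128,0.001],1],[[0,0,0],[0,0,0],1],[[0,0,0],[0,0,0],1]])

```text
time_s: 3.4
position: [0.4618, 0.3919, 0.2046]
orientation: [0.137, 0.991, -0.0, 0.0]
contact_force: [-0.0, -0.8, -0.2]
width: 0.998
grasp_force: 0.0
```

Run:
```python
from h import *
import pickle
d=snap("wrist"); pickle.dump(d,open("w1.pkl","wb"))
s=bot.get_state(); print(s["position"],yaw(s))
im=d["image"][:,:,::-1].copy()
c=np.array([.467,.393]); e=np.radians(163.76); u=np.array([np.cos(e),np.sin(e)]); v=np.array([-u[1],u[0]])
X=[[*(c+a*u+b*v),z] for a,b,z in((.045,.025,.008),(.045,-.025,.008),(-.045,-.025,.008),(-.045,.025,.008),(.045,.004,.046),(.045,-.004,.046),(-.045,-.004,.046),(-.045,.004,.046))]
p=proj(d,X)
cv2.imwrite("pics/w1raw.png",im)
im=cv2.resize(im,None,fx=1.5,fy=1.5)
for q in p: cv2.circle(im,tuple(int(x) for x in q*1.5),2,(0,0,255),-1)
cv2.imwrite("pics/w1.png",im)
```

```text
[0.46236228 0.39154953 0.20459243] 164.20935365305596
```

View pics/w1.png

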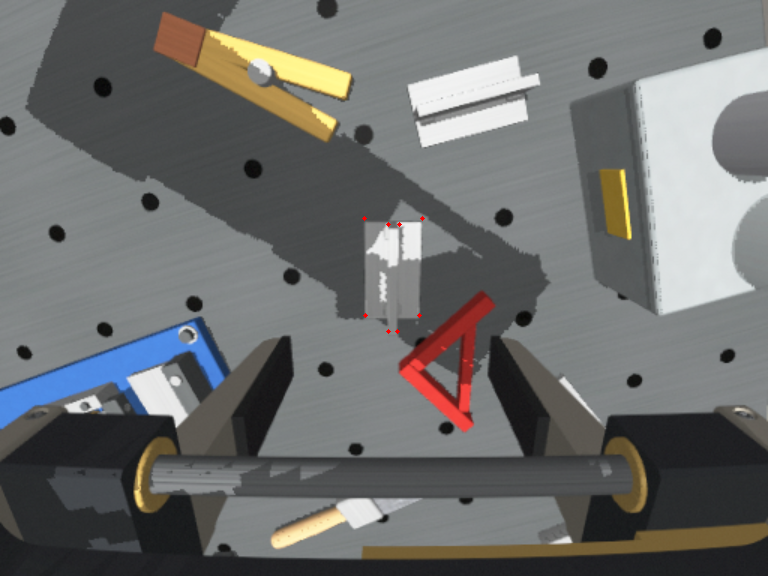

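The wrist view confirms an upright-web coupon at (393,270). The model corners match to about 3 px, roughly 2 mm along the coupon. The red square lies close by at (450,360), so I'll go down with the gripper only partly open.

```bash
python3 -c "
from h import *
plan((.469,.3925,.2046),163.76,1)"
```

```text
1 rows turn z 0.45 shift -0.0061 0.0027 -0.0000 from [  0.4624   0.3915   0.2046 164.2094]
```

Call:
servo_tool(rows=[[[0,0,0.45],[-0.0061,0.0027,0],0.4],[[0,0,0],[0,0,0.04],0.4],[[0,0,0],[0,0,0.05],0.4],[[0,0,0],[0,0,0.045],0.4],[[0,0,0],[0,0,0.024],0.4],[[0,0,0],[0,0,0.01],0.4],[[0,0,0],[0,0,0],0.4],[[0,0,0],[0,0,0],0.2],[[0,0,0],[0,0,0],0],[[0,0,0],[0,0,0],0],[[0,0,0],[0,0,0],0],[[0,0,0],[0,0,0],0]], grip_force=40)

```text
time_s: 4.95
position: [0.4683, 0.3928, 0.0363]
orientation: [0.141, 0.99, -0.0, 0.0]
contact_force: [-0.8, -2.5, 6.5]
width: 0.085
grasp_force: 40.0
```

```bash
python3 -c "
from h import *
plan((.533,.04,.22),183.85,8,(*bot.get_state()['position'][:2],.12,yaw(bot.get_state())))"
```

```text
8 rows turn z -2.50 shift -0.0138 -0.0429 -0.0125 from [4.683000e-01 3.928000e-01 1.200000e-01 1.638314e+02]
```

Call:
servo_tool(rows=[[[0,0,0],[0,0,-0.012],0],[[0,0,0],[0,0,-0.032],0],[[0,0,0],[0,0,-0.04],0],[[0,0,-2.5],[-0.0138,-0.0429,-0.0125],0],[[0,0,-2.5],[-0.0138,-0.0429,-0.0125],0],[[0,0,-2.5],[-0.0138,-0.0429,-0.0125],0],[[0,0,-2.5],[-0.0138,-0.0429,-0.0125],0],[[0,0,-2.5],[-0.0138,-0.0429,-0.0125],0],[[0,0,-2.5],[-0.0138,-0.0429,-0.0125],0],[[0,0,-2.5],[-0.0138,-0.0429,-0.0125],0],[[0,0,-2.5],[-0.0138,-0.0429,-0.0125],0],[[0,0,0],[0,0,0],0],[[0,0,0],[0,0,0],0],[[0,0,0],[0,0,0],0]])

```text
time_s: 6.7
position: [0.5322, 0.041, 0.2191]
orientation: [-0.034, 0.999, 0.0, -0.001]
contact_force: [0.4, -0.4, -5.7]
width: 0.081
grasp_force: 40.0
```

Run:
```python
from h import *
import pickle
d=snap("wrist"); pickle.dump(d,open("w2.pkl","wb"))
s=bot.get_state(); print(s["position"],yaw(s),s["contact_force"])
im=cv2.resize(d["image"][:,:,::-1],None,fx=1.5,fy=1.5)
a=np.radians(3.85); R=np.array([[np.cos(a),-np.sin(a)],[np.sin(a),np.cos(a)]])
X=[[*(np.array([.5427,.0476])+R@[x,y]),z] for x,y,z in((.07,.16,.015),(-.07,.16,.015),(-.07,-.16,.015),(.07,-.16,.015),(.045,.125,.042),(-.045,.125,.042),(.045,.113,.045),(.045,.087,.045),(0,-.1,.056))]
for q in proj(d,X):
    print(q.round(1)*1.5); cv2.circle(im,tuple(int(x) for x in q*1.5),2,(0,0,255),-1)
cv2.imwrite("pics/w2.png",im)
```

```text
[0.53237021 0.04105994 0.21921983] -176.11307070903052 [-0.97673193  0.19474487 -5.45119165]
[558.45 342.45]
[577.35 197.4 ]
[215.7 197.4]
[233.55 342.75]
[535.65 329.85]
[546.9 229.8]
[523.5 331.2]
[494.55 331.35]
[276.75 286.5 ]
```

View pics/w2.png

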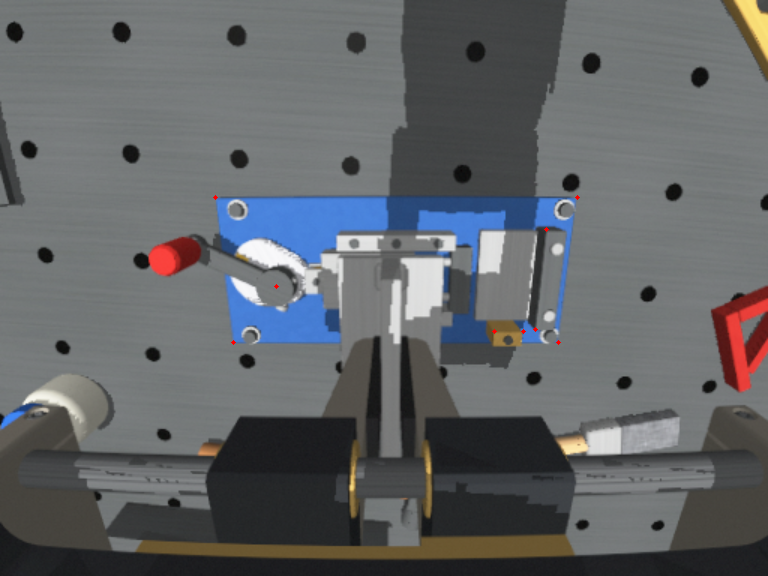

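The jig model overlays to within about 1 px (fence, stop and shaft all fit). The yellow dwell mark shows on the far-left of the cam at (240,258). Now to go down over the nest, 10 mm short of the stop.

```bash
python3 -c "
from h import *
plan((.5263,.1422,.165),183.85,3)"
```

```text
3 rows turn z 0.01 shift -0.0003 0.0338 0.0181 from [ 5.324000e-01  4.110000e-02  2.192000e-01 -1.761131e+02]
```

Call:
servo_tool(rows=[[[0,0,0],[-0.0003,0.0338,0.018],0],[[0,0,0],[-0.0003,0.0338,0.018],0],[[0,0,0],[-0.0003,0.0338,0.018],0],[[0,0,0],[0,0,0.03],0],[[0,0,0],[0,0,0.035],0],[[0,0,0],[0,0,0.022],0],[[0,0,0],[0,0,0.008],0],[[0,0,0],[0,0,0],0],[[0,0,0],[0,0,0],0]])

```text
time_s: 7.88
position: [0.5278, 0.1417, 0.0715]
orientation: [-0.033, 0.999, 0.0, 0.001]
contact_force: [0.2, -0.4, -5.2]
width: 0.084
grasp_force: 40.0
```

Run:
```python
from h import *
import pickle
d=snap("wrist"); pickle.dump(d,open("w3.pkl","wb"))
s=bot.get_state(); print(s["position"],yaw(s),s["contact_force"])
im=cv2.resize(d["image"][:,:,::-1],None,fx=1.5,fy=1.5)
cv2.imwrite("pics/w3.png",im)
plan((.5263,.1422,s["position"][2]),183.85,1)
```

```text
[0.5278752  0.1416233  0.07161506] -176.17048036696414 [-0.17763795  0.17093485 -4.92735009]
1 rows turn z -0.02 shift 0.0015 0.0007 -0.0000 from [ 5.279000e-01  1.416000e-01  7.160000e-02 -1.761705e+02]
```

View pics/w3.png

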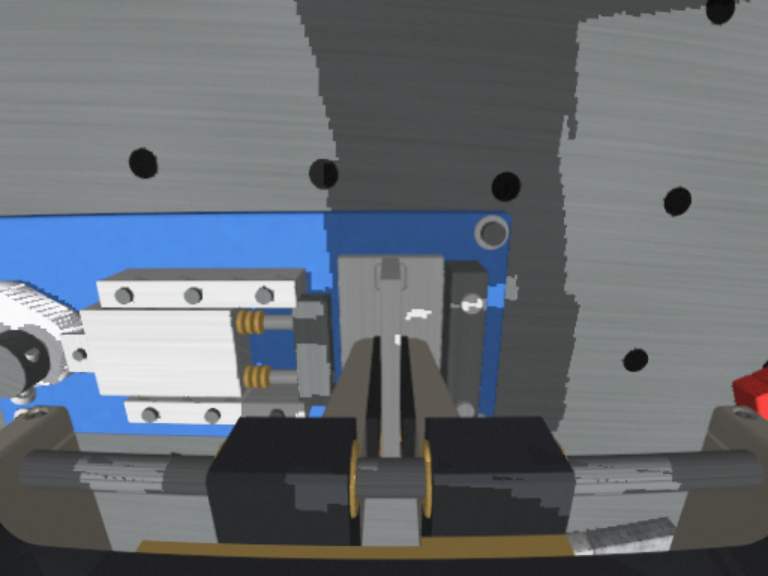

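The coupon hangs between the jaw (edge at 330 px) and the fence (447 px), with its base spanning 338 to 443 px, so both sides clear. I'll shift it 1 mm toward the jaw and lower it onto the bed.

Call:
servo_tool(rows=[[[0,0,0],[0.0015,-0.001,0],0],[[0,0,0],[0,0,0.005],0],[[0,0,0],[0,0,0.003],0],[[0,0,0],[0,0,0.001],0],[[0,0,0],[0,0,0.001],0],[[0,0,0],[0,0,0],0]])

```text
time_s: 8.68
position: [0.5255, 0.1401, 0.0613]
orientation: [-0.033, 0.999, -0.0, -0.0]
contact_force: [-4.0, -2.0, 6.9]
width: 0.085
grasp_force: 40.0
```

Call:
servo_tool(rows=[[[0,0,0],[0,0,-0.0005],0],[[0,0,0],[-0.001,0,0],0],[[0,0,0],[-0.0015,0,0],0],[[0,0,0],[-0.0015,0,0],0],[[0,0,0],[-0.0015,0,0],0],[[0,0,0],[-0.001,0,0],0]], grip_force=10)

```text
time_s: 9.43
position: [0.5305, 0.1405, 0.0612]
orientation: [-0.033, 0.999, -0.0, -0.002]
contact_force: [-9.0, -1.0, 8.8]
width: 0.089
grasp_force: 10.0
```

Call:
servo_tool(rows=[[[0,0,0],[0,0,-0.0005],0],[[0,0,0],[-0.001,0,0],0],[[0,0,0],[-0.001,0,0],0],[[0,0,0],[0,0,0],0]])

```text
time_s: 9.93
position: [0.5344, 0.1408, 0.0615]
orientation: [-0.033, 0.999, 0.0, 0.0]
contact_force: [0.8, 0.5, -5.0]
width: 0.086
grasp_force: 10.0
```

Call:
servo_tool(rows=[[[0,0,0],[-0.0007,0,0.0003],0],[[0,0,0],[-0.0007,0,0],0],[[0,0,0],[-0.0007,0,0],0],[[0,0,0],[0,0,0],0]])

```text
time_s: 10.42
position: [0.5356, 0.1408, 0.0612]
orientation: [-0.033, 0.999, -0.0, -0.001]
contact_force: [-4.8, 0.1, -0.1]
width: 0.087
grasp_force: 10.0
```

Call:
servo_tool(rows=[[[0,0,0],[-0.0007,0,0],0],[[0,0,0],[-0.0007,0,0],0],[[0,0,0],[0,0,0],0]])

```text
time_s: 10.8
position: [0.5357, 0.1408, 0.0612]
orientation: [-0.033, 0.999, -0.0, -0.002]
contact_force: [-10.2, 0.9, 4.2]
width: 0.088
grasp_force: 10.0
```

It's against the stop: force is about 10 N, it has stopped moving, and the jig x is about -0.7 mm. I'll ease off slightly, release and retreat.

Call:
servo_tool(rows=[[[0,0,0],[0.0008,0,0],0],[[0,0,0],[0,0,0],0.22],[[0,0,0],[0,0,0],0.22],[[0,0,0],[0,0,0],0.22],[[0,0,0],[0,0,-0.02],0.22],[[0,0,0],[0,0,-0.04],0.22],[[0,0,0],[0.01,-0.01,-0.05],0.4],[[0,0,0],[0.01,-0.05,-0.03],0.4],[[0,0,0],[0,-0.06,0],0.5],[[0,0,0],[0,0,0],0.5],[[0,0,0],[0,0,0],0.5]])

```text
time_s: 12.18
position: [0.525, 0.0199, 0.2013]
orientation: [-0.033, 0.999, 0.0, 0.0]
contact_force: [-0.8, -0.1, -0.2]
width: 0.502
grasp_force: 0.0
```

Run:
```python
from h import *
import pickle
d=snap("wrist"); pickle.dump(d,open("w4.pkl","wb"))
s=bot.get_state(); print(s["position"],yaw(s),s["contact_force"])
k=2; im=cv2.resize(d["image"][100:290,90:460,::-1],None,fx=k,fy=k,interpolation=cv2.INTER_CUBIC)
a=np.radians(3.85); R=np.array([[np.cos(a),-np.sin(a)],[np.sin(a),np.cos(a)]])
J=lambda x,y,z:[*(np.array([.5427,.0476])+R@[x,y]),z]
X=[J(.045,.12,.033),J(.045,.07,.033),J(-.045,.12,.033),J(-.045,.07,.033),J(.045,.125,.042),J(-.045,.125,.042),J(0,-.1,.056)]
for q in proj(d,X): cv2.circle(im,tuple(int(x) for x in (q-[90,100])*k),2,(0,0,255),-1)
cv2.imwrite("pics/w4.png",im)
```

```text
[0.52493005 0.02048815 0.20114669] -176.1790501627157 [ 0.55037742 -0.83062751 -0.10364431]
```

View pics/w4.png

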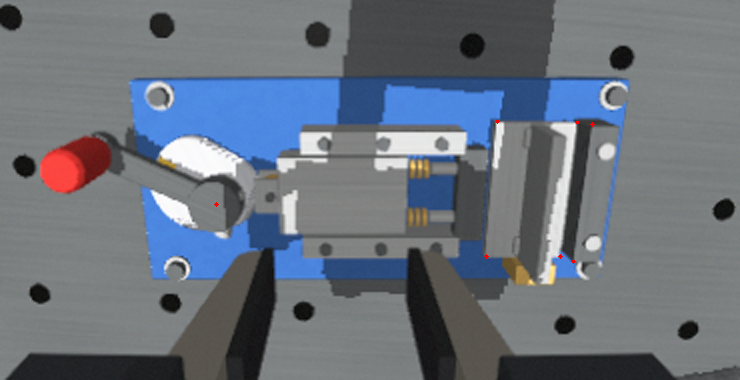

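The coupon sits on the bed beside the stop, about 1 mm off the prediction. The yellow dwell shows at (165,160), partly hidden under the arm. I'll measure its angle.

Run:
```python
from h import *
import pickle
a=np.radians(3.85); R=np.array([[np.cos(a),-np.sin(a)],[np.sin(a),np.cos(a)]]); o=np.array([.5427,.0476])
for f in("w1","w2","w4"):
    d=pickle.load(open(f+".pkl","rb")); im=d["image"].astype(int)
    m=(im[...,0]>im[...,2]+50)&(im[...,1]>im[...,2]+30)
    ys,xs=np.nonzero(m)
    for z in(.025,.035):
        P=(unproj(d,np.c_[xs,ys],z)[:,:2]-o)@R-[0,-.1]
        r=np.hypot(*P.T); k=r<.06
        if k.sum(): A=np.degrees(np.arctan2(P[k,1],P[k,0]))%360; print(f,z,k.sum(),"ang rel jig +y, ccw",np.percentile(A-90,[0,10,50,90,100]).round(0),"r",r[k].min().round(3),r[k].max().round(3))
    m2=(im[...,0]>im[...,1]+80)&(im[...,0]>im[...,2]+80); ys,xs=np.nonzero(m2)
    P=(unproj(d,np.c_[xs,ys],.08)[:,:2]-o)@R-[0,-.1]; k=(np.hypot(*P.T)<.11)
    if k.sum(): p=P[k].mean(0); print("knob",p,np.degrees(np.arctan2(p[1],p[0])))
```

```text
w2 0.025 23 ang rel jig +y, ccw [ 16.  44. 154. 156. 157.] r 0.03 0.047
w2 0.035 23 ang rel jig +y, ccw [ 19.  46. 149. 151. 152.] r 0.032 0.045
knob [-0.03137146 -0.07530833] -112.61531761310334
w4 0.025 28 ang rel jig +y, ccw [ 15.  17. 154. 156. 157.] r 0.028 0.047
w4 0.035 28 ang rel jig +y, ccw [ 20.  22. 149. 151. 152.] r 0.031 0.045
knob [-0.03149716 -0.07371962] -113.13489744387458
```

The yellow mid is about 150° anticlockwise from the follower, so roughly 210° (3.6 rad) remain. The crank is at -114° in the jig frame. I'll approach the knob with ψ about 94°, so the fingers press along the direction of the heavy final stretch.

```bash
python3 -c "
from h import *
plan((.523,-.123,.165),93.85,9)"
```

```text
9 rows turn z 10.00 shift -0.0102 -0.0144 0.0040 from [ 5.249000e-01  2.050000e-02  2.011000e-01 -1.761791e+02]
```

Call:
servo_tool(rows=[[[0,0,10],[-0.0102,-0.0144,0.004],0.7],[[0,0,10],[-0.0102,-0.0144,0.004],0.7],[[0,0,10],[-0.0102,-0.0144,0.004],0.7],[[0,0,10],[-0.0102,-0.0144,0.004],0.7],[[0,0,10],[-0.0102,-0.0144,0.004],0.7],[[0,0,10],[-0.0102,-0.0144,0.004],0.7],[[0,0,10],[-0.0102,-0.0144,0.004],0.7],[[0,0,10],[-0.0102,-0.0144,0.004],0.7],[[0,0,10],[-0.0102,-0.0144,0.004],0.7],[[0,0,0],[0,0,0],0.7],[[0,0,0],[0,0,0],0.7]])

```text
time_s: 13.6
position: [0.5234, -0.1222, 0.1653]
orientation: [0.681, 0.732, 0.0, 0.0]
contact_force: [-1.0, 0.3, 0.1]
width: 0.7
grasp_force: 0.0
```

Run:
```python
from h import *
import pickle
d=snap("wrist"); pickle.dump(d,open("w5.pkl","wb"))
s=bot.get_state(); print(s["position"],yaw(s),s["joints"].round(2))
im=cv2.resize(d["image"][:,:,::-1],None,fx=1.5,fy=1.5)
for q in proj(d,[[.524,-.123,.0995],[.524,-.123,.0575]]): cv2.circle(im,tuple(int(x) for x in q*1.5),3,(0,255,0),-1)
cv2.imwrite("pics/w5.png",im)
plan((.524,-.123,s["position"][2]),93.85,1)
```

```text
[ 0.52348251 -0.12230486  0.16541195] 94.06148855431647 [-0.23  0.29  1.88  0.    0.97 -0.3 ]
1 rows turn z 0.21 shift -0.0007 0.0005 -0.0000 from [ 0.5235 -0.1223  0.1654 94.0615]
```

View pics/w5.png

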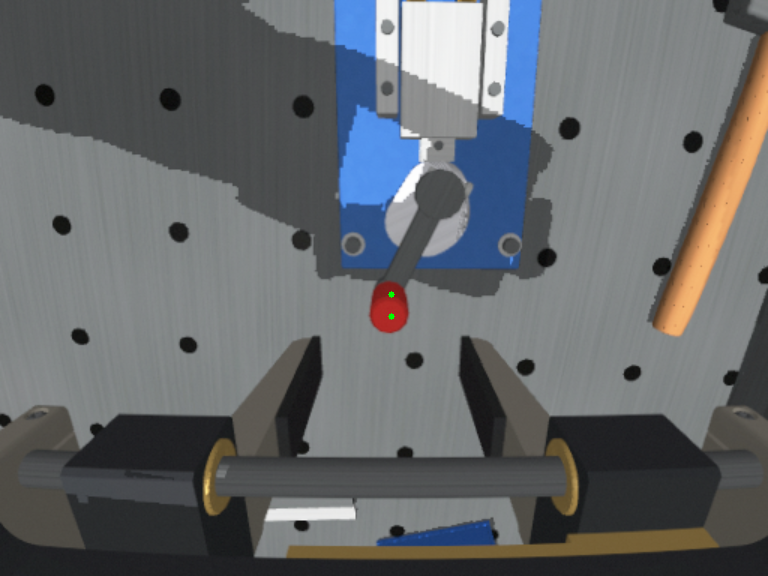

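The knob is at (389,313), within 2 px of the prediction and centred between the fingers. Descend and grip.

Call:
servo_tool(rows=[[[0,0,0.2],[-0.0007,0,0.02],0.7],[[0,0,0],[0,0,0.04],0.7],[[0,0,0],[0,0,0.02],0.7],[[0,0,0],[0,0,0.005],0.5],[[0,0,0],[0,0,0],0.3],[[0,0,0],[0,0,0],0.1],[[0,0,0],[0,0,0],0.1],[[0,0,0],[0,0,0],0.1]], grip_force=40)

```text
time_s: 14.65
position: [0.5231, -0.1241, 0.081]
orientation: [0.684, 0.729, 0.0, 0.0]
contact_force: [-1.0, 0.0, 3.9]
width: 0.246
grasp_force: 40.0
```

```bash
cat >> h.py <<'E'
A=np.radians(3.85); RJ=np.array([[np.cos(A),-np.sin(A)],[np.sin(A),np.cos(A)]]); OJ=np.array([.5427,.0476]); SH=OJ+RJ@[0,-.1]
def crank():
    s=bot.get_state(); p=(s["position"][:2]-SH)@RJ
    print("r %.4f ang %.2f"%(np.hypot(*p),np.degrees(np.arctan2(p[1],p[0]))),"pos",s["position"].round(4),"yaw %.2f"%yaw(s),"F",s["contact_force"].round(1),"w",round(s["width"],3),"t",s["time_s"])
    return np.degrees(np.arctan2(p[1],p[0]))
def rows(a0,step,n,r=.075,psi=None):
    "tool-frame shifts for n knob steps along the circle, starting from jig angle a0 (deg)"
    psi=np.radians(yaw(bot.get_state()) if psi is None else psi)
    B=np.array([[np.cos(psi),np.sin(psi)],[np.sin(psi),-np.cos(psi)]])@RJ
    t=np.radians(a0+step*np.arange(n+1)); P=r*np.c_[np.cos(t),np.sin(t)]
    print("\n".join("%.4f %.4f"%tuple(q) for q in np.diff(P,axis=0)@B.T))
E
python3 -c "
from h import *
a=crank()
rows(a,15,6)
print(bot.get_state()['grasp_force'])"
```

```text
r 0.0766 ang -113.92 pos [ 0.5231 -0.1241  0.081 ] yaw 93.63 F [-1.   0.   3.9] w 0.246 t 14.65
-0.0055 0.0188
-0.0004 0.0196
0.0047 0.0190
0.0094 0.0172
0.0136 0.0141
0.0167 0.0101
40.001183316344395
```

```bash
python3 -c "
from h import *
rows(-113.9,10,9,psi=93.85)"
```

```text
-0.0042 0.0124
-0.0020 0.0129
0.0003 0.0131
0.0025 0.0128
0.0047 0.0122
0.0068 0.0112
0.0086 0.0099
0.0102 0.0082
0.0114 0.0063
```

Call:
servo_tool(rows=[[[0,0,0],[-0.0042,0.0124,0],0.1],[[0,0,0],[-0.002,0.0129,0],0.1],[[0,0,0],[0.0003,0.0131,0],0.1],[[0,0,0],[0.0025,0.0128,0],0.1],[[0,0,0],[0.0047,0.0122,0],0.1],[[0,0,0],[0.0068,0.0112,0],0.1],[[0,0,0],[0.0086,0.0099,0],0.1]])

```text
time_s: 15.52
position: [0.6077, -0.1022, 0.081]
orientation: [0.684, 0.729, 0.0, 0.001]
contact_force: [0.9, -3.5, 5.6]
width: 0.253
grasp_force: 40.0
```

```bash
python3 -c "
from h import *
a=crank()
rows(-43.9,10,9,psi=93.85)"
```

```text
r 0.0769 ang -44.47 pos [ 0.6077 -0.1022  0.081 ] yaw 93.62 F [ 0.9 -3.5  5.6] w 0.253 t 15.525
0.0102 0.0082
0.0114 0.0063
0.0124 0.0042
0.0129 0.0020
0.0131 -0.0003
0.0128 -0.0025
0.0122 -0.0047
0.0112 -0.0068
0.0099 -0.0086
```

Call:
servo_tool(rows=[[[0,0,0],[0.0102,0.0082,0],0.1],[[0,0,0],[0.0114,0.0063,0],0.1],[[0,0,0],[0.0124,0.0042,0],0.1],[[0,0,0],[0.0129,0.002,0],0.1],[[0,0,0],[0.0131,-0.0003,0],0.1],[[0,0,0],[0.0128,-0.0025,0],0.1],[[0,0,0],[0.0122,-0.0047,0],0.1]])

```text
time_s: 16.4
position: [0.6154, -0.0166, 0.081]
orientation: [0.684, 0.729, 0.0, 0.002]
contact_force: [3.2, -10.0, 3.8]
width: 0.25
grasp_force: 40.0
```

```bash
python3 -c "
from h import *
a=crank()
rows(26.1,10,9,psi=93.85)"
```

```text
r 0.0750 ang 24.45 pos [ 0.6154 -0.0166  0.081 ] yaw 93.66 F [  3.2 -10.    3.8] w 0.25 t 16.4
0.0112 -0.0068
0.0099 -0.0086
0.0082 -0.0102
0.0063 -0.0114
0.0042 -0.0124
0.0020 -0.0129
-0.0003 -0.0131
-0.0025 -0.0128
-0.0047 -0.0122
```

Call:
servo_tool(rows=[[[0,0,0],[0.0112,-0.0068,0],0.1],[[0,0,0],[0.0099,-0.0086,0],0.1],[[0,0,0],[0,0,0],0.1]])

```text
time_s: 16.77
position: [0.5985, 0.0035, 0.0809]
orientation: [0.684, 0.729, 0.001, 0.001]
contact_force: [2.4, -6.1, 4.8]
width: 0.247
grasp_force: 40.0
```

```bash
cat >> h.py <<'E'
def tang():
    s=bot.get_state(); p=(s["position"][:2]-SH); p/=np.hypot(*p); f=s["contact_force"][:2]
    print("tangential %.1f radial %.1f"%(f@[-p[1],p[0]],f@p)); crank()
E
python3 -c "
from h import *
tang()"
```

```text
tangential -5.9 radial -3.0
r 0.0742 ang 44.77 pos [0.5985 0.0035 0.0809] yaw 93.66 F [ 2.4 -6.1  4.8] w 0.247 t 16.775
```

Call:
servo_tool(rows=[[[0,0,0],[0.0082,-0.0102,0],0.1],[[0,0,0],[0,0,0],0.1]])

```text
time_s: 17.02
position: [0.5891, 0.0103, 0.081]
orientation: [0.684, 0.729, 0.001, 0.003]
contact_force: [7.7, -10.6, -0.5]
width: 0.249
grasp_force: 40.0
```

```bash
python3 -c "
from h import *
tang()"
```

```text
tangential -12.2 radial -4.8
r 0.0740 ang 53.74 pos [0.5891 0.0103 0.081 ] yaw 93.68 F [  7.7 -10.6  -0.5] w 0.249 t 17.025
```

Call:
servo_tool(rows=[[[0,0,0],[0.0063,-0.0114,0],0.1],[[0,0,0],[0,0,0],0.1]])

```text
time_s: 17.27
position: [0.5758, 0.0166, 0.0809]
orientation: [0.684, 0.729, 0.001, 0.001]
contact_force: [3.5, -7.6, 4.3]
width: 0.25
grasp_force: 40.0
```

```bash
python3 -c "
from h import *
tang()"
```

```text
tangential -6.0 radial -5.8
r 0.0737 ang 65.12 pos [0.5758 0.0166 0.0809] yaw 93.66 F [ 3.5 -7.6  4.3] w 0.25 t 17.275
```

Call:
servo_tool(rows=[[[0,0,0],[0.0026,-0.006,0],0.1],[[0,0,0],[0,0,0],0.1],[[0,0,0],[0,0,0],0.1]])

```text
time_s: 17.65
position: [0.5692, 0.0187, 0.0808]
orientation: [0.684, 0.729, 0.0, 0.001]
contact_force: [-0.2, -6.6, 6.6]
width: 0.251
grasp_force: 40.0
```

```bash
python3 -c "
from h import *
tang()"
```

```text
tangential -1.6 radial -6.4
r 0.0736 ang 70.53 pos [0.5692 0.0187 0.0808] yaw 93.65 F [-0.2 -6.6  6.6] w 0.251 t 17.65
```

Call:
servo_tool(rows=[[[0,0,0],[0.0016,-0.0063,0],0.1],[[0,0,0],[0,0,0],0.1],[[0,0,0],[0,0,0],0.1]])

```text
time_s: 18.02
position: [0.5622, 0.0201, 0.0808]
orientation: [0.684, 0.729, -0.0, 0.0]
contact_force: [-2.4, -5.9, 9.6]
width: 0.248
grasp_force: 40.0
```

```bash
python3 -c "
from h import *
tang()"
```

```text
tangential 1.3 radial -6.2
r 0.0734 ang 76.15 pos [0.5622 0.0201 0.0808] yaw 93.65 F [-2.4 -5.9  9.6] w 0.248 t 18.025
```

Call:
servo_tool(rows=[[[0,0,0],[0.001,-0.0065,0],0.1],[[0,0,0],[0,0,0],0.1],[[0,0,0],[0,0,0],0.1]])

```text
time_s: 18.4
position: [0.5554, 0.0209, 0.0808]
orientation: [0.684, 0.729, -0.0, -0.0]
contact_force: [-3.3, -4.6, 11.1]
width: 0.255
grasp_force: 40.0
```

```bash
python3 -c "
from h import *
tang()
d=snap('wrist','w6.png'); 
import pickle; pickle.dump(d,open('w6.pkl','wb'))"
```

```text
tangential 2.9 radial -4.8
r 0.0733 ang 81.48 pos [0.5554 0.0209 0.0808] yaw 93.64 F [-3.3 -4.6 11.1] w 0.255 t 18.4
```

Run:
```python
from h import *
import pickle
for f in("w4","w5","w6"):
    d=pickle.load(open(f+".pkl","rb")); hsv=cv2.cvtColor(d["image"],cv2.COLOR_RGB2HSV).astype(int)
    m=(abs(hsv[...,0]-24)<9)&(hsv[...,1]>70)&(hsv[...,2]>60)
    ys,xs=np.nonzero(m)
    for z in(.03,):
        P=(unproj(d,np.c_[xs,ys],z)[:,:2]-SH)@RJ
        r=np.hypot(*P.T); k=r<.055
        for p,rr,x,y in zip(P[k],r[k],xs[k],ys[k]): print(f,(x,y),"ang from +y %.0f r %.3f"%((np.degrees(np.arctan2(p[1],p[0]))-90)%360,rr),hsv[y,x])
```

```text
w4 (np.int64(170), np.int64(178)) ang from +y 150 r 0.046 [ 19  81 161]
w4 (np.int64(169), np.int64(179)) ang from +y 152 r 0.047 [ 21  71 162]
w4 (np.int64(170), np.int64(179)) ang from +y 151 r 0.046 [ 22 166 175]
w4 (np.int64(171), np.int64(179)) ang from +y 150 r 0.045 [ 22 123 207]
w4 (np.int64(169), np.int64(180)) ang from +y 153 r 0.046 [ 22 140 151]
w4 (np.int64(170), np.int64(180)) ang from +y 153 r 0.045 [ 22 179 178]
w4 (np.int64(171), np.int64(180)) ang from +y 152 r 0.044 [ 22 181 180]
w4 (np.int64(172), np.int64(180)) ang from +y 151 r 0.043 [ 22 181 178]
w4 (np.int64(173), np.int64(180)) ang from +y 150 r 0.042 [ 21 132 176]
w4 (np.int64(174), np.int64(180)) ang from +y 149 r 0.041 [ 20  81 160]
w4 (np.int64(169), np.int64(181)) ang from +y 155 r 0.046 [ 21 107  93]
w4 (np.int64(170), np.int64(181)) ang from +y 154 r 0.045 [ 21 149 123]
w4 (np.int64(171), np.int64(181)) ang from +y 154 r 0.044 [ 22 175 156]
w4 (np.int64(172), np.int64(181)) ang from +y 153 r 0.043 [ 22 179 182]
w4 (np.int64(173), np.int64(181)) ang from +y 152 r 0.041 [ 22 182 181]
w4 (np.int64(174), n
[... 17525 characters left out ...]
np.int64(320)) ang from +y 132 r 0.052 [ 20 134 148]
w6 (np.int64(210), np.int64(320)) ang from +y 132 r 0.052 [ 21 134 114]
w6 (np.int64(207), np.int64(321)) ang from +y 131 r 0.055 [ 20 128 174]
w6 (np.int64(208), np.int64(321)) ang from +y 132 r 0.054 [ 20 132 178]
w6 (np.int64(209), np.int64(321)) ang from +y 133 r 0.053 [ 20 136 152]
w6 (np.int64(210), np.int64(321)) ang from +y 133 r 0.053 [ 20 134 116]
w6 (np.int64(208), np.int64(322)) ang from +y 133 r 0.055 [ 20 134 167]
w6 (np.int64(209), np.int64(322)) ang from +y 133 r 0.054 [ 20 137 149]
w6 (np.int64(210), np.int64(322)) ang from +y 134 r 0.054 [ 20 139 117]
w6 (np.int64(210), np.int64(323)) ang from +y 135 r 0.054 [ 20 135 119]
```

Only the edge at about 150° shows in the earlier picture. The rest of the 23° yellow arc was under the arm. That puts the dwell at crank angles of about 73 to 96° and its middle near 85°, which agrees with the force fading at about 72°. I'm at 81.5°, so I'll go 3° further and check.

Call:
servo_tool(rows=[[[0,0,0],[0.0003,-0.004,0],0.1],[[0,0,0],[0,0,0],0.1],[[0,0,0],[0,0,0],0.1],[[0,0,0],[0,0,0],0.1]], grip_force=10)

```text
time_s: 18.95
position: [0.5516, 0.0212, 0.0806]
orientation: [0.684, 0.729, -0.0, -0.0]
contact_force: [-1.5, -3.2, 6.8]
width: 0.26
grasp_force: 10.0
```

```bash
python3 -c "
from h import *
tang()"
```

```text
tangential 1.4 radial -3.3
r 0.0734 ang 84.43 pos [0.5516 0.0212 0.0806] yaw 93.63 F [-1.5 -3.2  6.8] w 0.26 t 18.95
```

The force is near zero at 84.4°, so this is the dwell. Release, lift and look.

Call:
servo_tool(rows=[[[0,0,0],[0,0,0],0.3],[[0,0,0],[0,0,0],0.45],[[0,0,0],[0,0,0],0.55],[[0,0,0],[0,0,0],0.55],[[0,0,0],[0,0,-0.02],0.55],[[0,0,0],[0,0,-0.04],0.55],[[0,0,0],[-0.02,0,-0.05],0.55],[[0,0,0],[-0.05,0,-0.03],0.55],[[0,0,0],[0,0,0],0.55],[[0,0,0],[0,0,0],0.55]])

```text
time_s: 20.2
position: [0.5555, -0.0487, 0.2196]
orientation: [0.685, 0.729, -0.0, -0.001]
contact_force: [-0.1, 0.8, -0.2]
width: 0.55
grasp_force: 0.0
```

Run:
```python
from h import *
import pickle
d=snap("wrist"); pickle.dump(d,open("w7.pkl","wb"))
s=bot.get_state(); print(s["position"],yaw(s),s["time_s"])
im=cv2.resize(d["image"][:,:,::-1],None,fx=1.5,fy=1.5)
J=lambda x,y,z:[*(OJ+RJ@[x,y]),z]
t=np.radians(84.5)
X=[J(.045,.125,.033),J(.045,.075,.033),J(-.045,.125,.033),J(-.045,.075,.033),J(.075*np.cos(t),-.1+.075*np.sin(t),.0995),J(0,-.1,.056)]
for q in proj(d,X): cv2.circle(im,tuple(int(x) for x in q*1.5),2,(0,255,0),-1)
cv2.imwrite("pics/w7.png",im)
```

```text
[ 0.55520061 -0.04823359  0.21919507] 93.61393814411436 20.25
```

View pics/w7.png

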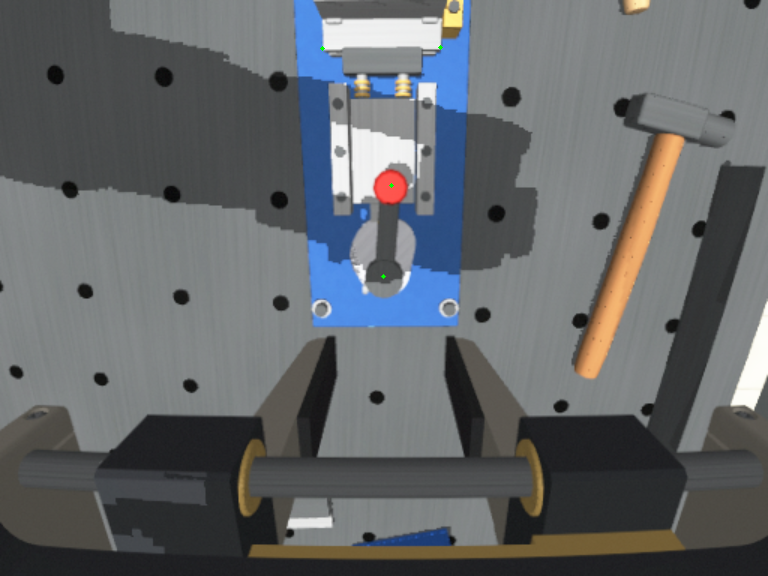

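The released crank stayed at 84.5°: the knob is at (390,186), exactly on the prediction. The springs are compressed, the jaw is on the coupon, and the base edge is at the clamped prediction (322 to 440, 48). Last, a quick check for crank drift and visible yellow.

Run:
```python
from h import *
d=snap("wrist"); hsv=cv2.cvtColor(d["image"],cv2.COLOR_RGB2HSV).astype(int)
m=(abs(hsv[...,0]-22)<7)&(hsv[...,1]>90)&(hsv[...,2]>50); ys,xs=np.nonzero(m)
P=(unproj(d,np.c_[xs,ys],.033)[:,:2]-SH)@RJ; r=np.hypot(*P.T); k=r<.056
a=(np.degrees(np.arctan2(P[k,1],P[k,0]))-90); a=(a+180)%360-180
print(k.sum(),np.histogram(a,[-180,-60,-30,-20,-10,0,10,20,30,60,180]) if k.sum() else "")
im=d["image"].astype(int); m=(im[...,0]>im[...,1]+100)&(im[...,0]>im[...,2]+100); ys,xs=np.nonzero(m)
P=(unproj(d,np.c_[xs,ys],.0995)[:,:2]-SH)@RJ; k=np.hypot(*P.T)<.1; p=np.median(P[k],0); print("knob ang",np.degrees(np.arctan2(p[1],p[0])),np.hypot(*p))
```

```text
0 
knob ang 85.56157082485167 0.07414512434924832
```

```bash
python3 -c "
from h import *
print(bot.hand_in())"
```

```text
the job is handed in; nothing more can be done
None
```

I handed the job in at about 20 s; the hand-in returned no verdict. The coupon is in the jig against the end stop and clamped on the fence, and the crank, at about 85° (my estimate of mid dwell), stayed put when let go. I couldn't measure the 48 N clamp force directly or see the yellow mark under the crank arm.

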